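# Load the ring tray and hold the focus lever five clicks in

## Robot

A 6-joint arm with a two-finger parallel gripper is mounted at the origin on the work surface. World frame = base frame: x ahead of the robot, y to its left, z up, the work surface at z = 0. Lengths are in m, angles in rad, forces in N, time in s.
With the tool pointing down it reaches from about 0.35 to 0.775 m from the base axis. Payload 7.3 kg.
Tool frame: the origin (TCP) lies at the very end of the fingers, on their centre line; the grasp point (between the pads) lies 19 mm behind it; z points along the fingers, y is the line along which they close (so a half turn about z gives the same grasp; the last joint's range is limited). The gripper opens to 92 mm and grips with 3 to 60 N. Pads are 19 mm wide; open, the fingers measure 130 mm over their backs; the gripper's body (75 mm by 190 mm) begins 47 mm behind the grasp point.
Start: joints at [1.133, 0.342, 1.524, -0, 1.275, -0.146], TCP at [0.151, 0.503, 0.227] pointing down, gripper open.
Joint ranges: [-2.53, 2.53], [-0.77, 2.02], [0.04, 2.7], [-1, 4.14], [0.28, 2.66], [-3.11, 3.11]. Speed limits (rad/s): [2.57, 2.57, 3.14, 3.14, 3.14, 3.14].

## Interface

Orientations are given as [roll, pitch, yaw] about the fixed x, y, z axes, in that order (R = Rz(yaw) Ry(pitch) Rx(roll)).
In Python, from cell import robot gives the robot as it stands.
- The arm moves only by the tool apply_moves, never from a script. Its argument "motion" is text: rows parted by semicolons, each of 7 numbers parted by spaces: the opening in per cent of the stroke, from 0 (shut) to 100 (fully open), then the shift along the tool's x, y, z in cm, then the turn, a rotation vector about the tool's x, y, z in rad. A call has 1 to 20 rows; each row shifts and turns the commanded pose from where the row before left it, along the tool's axes as they then stand; what a row does not reach is not made up. A row lasts 1/8 s, in which the tool goes at most 62.5 mm and 10.7 degrees, less where a joint would pass 70% of its speed; a pose out of reach is approached as far as the arm can. A call with a gripper value outside its range is refused whole. The fingers move at their own pace and stop on an object; "force" is the grip in N (left out, the last holds). Time passes only in rows, so rows that do not move let the fingers close. It gives the time, the measured TCP pose, the force, the opening and the grip force at its end, in the units of the state.
- robot.observe(): the state, without advancing time (a new reading comes with each control period).
- robot.read_camera(name): name is "side" or "top" or "wrist"; returns a dict with "img" (480x640x3 uint8, red, green, blue), "fovy" (degrees; the focal length in pixels is half the picture's height over the tangent of half this angle, whatever the lens; pixels are square), "cx", "cy" (the principal point, pixels), "R" (3x3) and "t" (3): a world point X has camera coordinates R X + t; the wrist camera has in their place "hand_eye" (4x4, takes a point from camera to tool coordinates, whose origin is the TCP and whose axes are the flange's). Camera axes: x right, y down, z forward; pixel columns grow to the right and rows downward; lengths in m; the calibration is good to about 2 mm. A picture is of the moment at which its call begins: read the wrist's pose just before it. There is no depth.
- robot.hand_in(): hands the job in; it is judged then, once.
Trained networks look in a picture, given as the dict that the camera call returned (one of the last four; its "shot" number tells which), for a name from the list of things; names that differ only in an ending like _2 or _b are one class to them, and where a whole thing is asked for, a point or a joint stands for the part that bears it (a point fixed in the world has none). Each returns a list of dicts, best first, with "score" (0 to 1); they miss things now and then, are a little off and sometimes report something else, mostly with a low value. They report only what shows in the picture. A call takes as long as a camera call. They do not tell look-alikes from the thing itself.
- robot.search_frame(target, picture): "centre" ([x, y, z] in m, in world coordinates, good to about 4 mm: the middle of the surface that is visible of it).
- robot.trace(target, picture): "pixels" (480x640 bool, what is visible of it).
The state is a dict: "time": time; "qpos": joint angles; "qvel": joint speeds; "joint_efforts": joint torques, N m; "tool_pos": TCP position; "tool_rot": TCP orientation; "contact_force": force on the tool from outside, world axes, zero at the start; "torque": the same for the moment, N m; "opening": finger opening in m; "grip_force": force on a finger pad.
Only numpy, scipy, OpenCV 4.12 (cv2) and the standard library are available. Lean on these libraries where they do the work, as an engineer would, in place of code of your own. Each camera call takes 0.05 s, during which the arm holds its last target. There are 200 camera calls.

## Task

Slide the tray that carries the three gold-coloured rings fully home into the slot of the inspection scope, keeping the rings in it. Then swing the scope's spring-return focus lever on from its rest by exactly five clicks, counted by feel and without ever making a sixth, and finish while holding the lever there, because it springs back when let go. Leave the empty tray and the other things on the bench where they are.

Things in the scene. Friction and masses are not known exactly. Their poses are not given: they have to be found in the camera images.
- scope: White ring inspection scope, fixed to the bench, turned up to 0.2 rad. Origin: on the bench, middle of its tray slot; x axis points into the slot (away from the robot), z up. The slot is a channel along x with no floor (the tray slides on the bench), 86 mm wide, cheeks 22 mm high, ending at a 12 mm high stop. A home tray touches the stop, its origin within 2 mm of this one, axes parallel.
- slot_mouth (a point): Middle of the slot's mouth, on the bench, 45 mm before the scope's origin (scope x = -45 mm). From here guides 18 mm high flare outward to 68 mm before the origin. Farther in, from scope x = -10 to +50 mm, steel lips stick 5 mm inward over each side of the slot, underside 20 mm above the bench.
- lens (a point): Where the black focus barrel (36 mm thick) hangs over the slot: its underside, 135 mm above the bench at scope x = +35 mm; it sinks 12 mm per rad of lever. The column and head (250 mm high) stand behind and above it; nothing overhangs nearer the robot than scope x = +9 mm.
- pod (a point): Top centre of the round pod that carries the lever, at the scope's right: 50 mm radius, 28 mm high, at scope x = -50, y = -115 mm. The lever's upright axis passes through this point.
- lever: Steel lever over the pod, turning level. Origin: on its axis, bench height; x along the arm (14 mm wide, 48 to 56 mm above the bench) to the knob. At rest it points to scope -x, turned 0.1 rad to -y; it advances anticlockwise from above (knob goes to scope -y, then +x) to a hard stop at 1.75 rad. A spring pushes it back with 6.5 to 8.5 N at the knob; let go, it runs back to rest.
- knob (a point): Upright black round knob, free-turning, at the lever's end, 18 mm thick, from 56 to 106 mm above the bench; this point: on its axis, 85 mm up, 90 mm from the lever's axis. Felt at each click: the push jumps up by some 4 N as the pawl meets a tooth, sinks steadily by 6 N over its crest, then jumps up by 5 N on landing in the notch. It stays above 2 N: the lever never runs ahead.
- click_plate: Toothed plate on the pod, same axis as the lever (origin at bench height). Set differently each time: its x axis lies 0.05 to 0.30 rad anticlockwise of the lever's rest. Tooth crests lie 0.1, 0.3, ... 1.3 rad anticlockwise of its x axis: the first click comes 0.15 to 0.40 rad from rest, then one each 0.2 rad (18 mm at the knob). After n clicks the notch is at n x 0.2 rad from its x axis.
- tray: Grey plastic tray with the three rings in it, 0.16 kg: a pan 90 mm (x) by 80 mm (y), walls 14 mm high, six pockets, with an upright grip on its -x side. Origin: centre of the pan's underside; z up. Goes into the slot +x end first, grip staying outside on the robot's side.
- tray_grip (a point): Centre of where to pinch the tray's grip: block 32 mm (x) by 16 mm (y, the width to pinch) by 45 mm high, standing from 0 to 45 mm above the tray's underside; this point lies 86 mm from the tray's origin towards -x, 30 mm above the underside.
- ring0: Loose gold-coloured (brass) ring, 20 mm outside, 7 mm high, 12 g, lying in a pocket of the tray; origin at the centre of its underside.
- ring1: Second such ring, in the middle far pocket.
- ring2: Third such ring.
- empty_tray: Bystander: empty tray, same shape as the ring tray; the two swap places.
- hammer: Bystander: hammer with a wooden handle, lying.
- pliers: Bystander: pliers with blue grips, 150 mm long, lying.
- caliper: Bystander: steel caliper, 200 mm long, lying.
- tape: Bystander: roll of green tape, 68 mm diameter, 20 mm high.
- bench_block: Bystander: steel block on a rubber foot, 100 x 100 x 45 mm.
- graver: Bystander: wood-handled graver, lying.
Not all that is in view belongs to the job. Leave any blue or green look-alike of the tray alone.

How it is judged:
By the outcome, as a careful person would: the job done as asked, in the order asked, and still so for the second after the job is handed in, while the arm keeps its last pose, push and grip.
It also fails if it takes over 72 s, if anything falls off the work surface, if the arm or the gripper's body presses on something with over 40 N, if the wrist force passes 120 N, or if a joint passes its speed limit or range.

## Working session

There is one attempt and no reset: what is moved stays moved. The work goes in short steps, Python scripts to look and compute and a tool call to move; the robot and the scene stay as the last step left them, time stands still between calls to the robot, and variables do not carry over. Pictures are saved under pics/ and viewed, at most 10 in all, crops included, and the job is handed in when it is done.

Besides the shell and the picture viewer there is one more tool, called after ">>>" in YAML: its name, and indented under it one key for each argument. apply_moves: Moves the arm, as the interface text tells. Its arguments: {"type":"object","properties":{"motion":{"type":"string"},"force":{"type":"number"}},"required":["motion"]}

```bash
ls; mkdir -p pics; cat > h.py <<'E'
import numpy as np, cv2
from cell import robot
from scipy.spatial.transform import Rotation as Rn
def K(p):
    f=240/np.tan(np.radians(p["fovy"])/2); return f,p["cx"],p["cy"]
def proj(p,X):
    f,cx,cy=K(p); c=np.atleast_2d(X)@np.array(p["R"]).T+np.array(p["t"]); return np.c_[f*c[:,0]/c[:,2]+cx,f*c[:,1]/c[:,2]+cy]
def back(p,uv,z):
    f,cx,cy=K(p); uv=np.atleast_2d(uv); d=np.c_[(uv[:,0]-cx)/f,(uv[:,1]-cy)/f,np.ones(len(uv))]@np.array(p["R"]); o=-np.array(p["R"]).T@np.array(p["t"])
    return o+d*((z-o[2])/d[:,2])[:,None]
def wrist():
    s=robot.observe(); p=robot.read_camera("wrist"); H=np.array(p["hand_eye"]); Rt=Rn.from_euler('xyz',s["tool_rot"]).as_matrix()
    R=Rt@H[:3,:3]; o=Rt@H[:3,3]+np.array(s["tool_pos"]); p["R"]=R.T; p["t"]=-R.T@o; return p
def save(n,img): cv2.imwrite(f"pics/{n}.png",cv2.cvtColor(np.ascontiguousarray(img),cv2.COLOR_RGB2BGR))
E
python3 - <<'E'
from h import *
print(robot.observe())
T=robot.read_camera("top");S=robot.read_camera("side")
for n,p in(("top",T),("side",S)):
    save(n,p["img"]); 
    for t in("scope","knob","pod","slot_mouth","lens","tray","tray_grip","ring1","ring0","empty_tray","lever","click_plate"):
        r=robot.search_frame(t,p); print(n,t,[(np.round(q["centre"],3).tolist(),round(q["score"],2),proj(p,q["centre"]).round()[0].tolist()) for q in r])
E
```

```text
pics
{'time': 0.0, 'qpos': array([ 1.13300280e+00,  3.42690768e-01,  1.52498212e+00,  5.67922134e-06,
        1.27541484e+00, -1.46035081e-01]), 'qvel': array([ 0.00061557, -0.00161007, -0.0001841 , -0.0014063 ,  0.00130179,
        0.00164489]), 'joint_efforts': array([-9.04145622e-05, -4.31248248e+01, -2.44221747e+01,  7.16794655e-02,
        5.61040943e-02, -1.67104563e-04]), 'tool_pos': array([0.15083421, 0.50245222, 0.22607373]), 'tool_rot': array([-3.14011428e+00, -2.22931944e-04,  2.84983239e+00]), 'contact_force': array([ 0.23336743,  0.0585453 , -0.04097354]), 'torque': array([-0.00532592,  0.00055682,  0.00845414]), 'grip_force': 0.0, 'opening': 0.0919370294302654}
top scope [([0.661, -0.11, 0.039], 0.91, [360.0, 202.0]), ([0.398, -0.523, 0.012], 0.54, [501.0, 291.0])]
top knob [([0.514, -0.164, 0.057], 0.76, [380.0, 249.0])]
top pod [([0.663, -0.108, 0.035], 0.65, [360.0, 202.0])]
top slot_mouth [([0.661, -0.111, 0.033], 0.85, [361.0, 203.0]), ([0.528, 0.351, -0.0], 0.21, [208.0, 248.0])]
top lens [([0.663, -0.114, 0.032], 0.96, [362.0, 202.0])]
top tray [([0.326, 0.412, 0
[... 706 characters left out ...]
0])]
side slot_mouth [([0.671, -0.108, 0.034], 0.73, [388.0, 286.0]), ([0.564, -0.183, 0.028], 0.25, [355.0, 312.0])]
side lens [([0.673, -0.104, 0.033], 0.58, [388.0, 286.0])]
side tray [([0.516, 0.338, 0.015], 0.83, [294.0, 223.0]), ([0.317, 0.42, 0.009], 0.74, [229.0, 220.0]), ([0.652, 0.496, 0.009], 0.74, [324.0, 200.0])]
side tray_grip [([0.652, 0.499, 0.007], 0.83, [324.0, 200.0]), ([0.316, 0.416, 0.01], 0.81, [228.0, 220.0]), ([0.517, 0.334, 0.008], 0.78, [295.0, 225.0])]
side ring1 []
side ring0 []
side empty_tray [([0.501, 0.173, 0.011], 0.71, [300.0, 249.0])]
side lever [([0.496, -0.175, 0.051], 0.77, [326.0, 306.0])]
side click_plate [([0.563, -0.183, 0.03], 0.94, [355.0, 311.0])]
```

View pics/top.png

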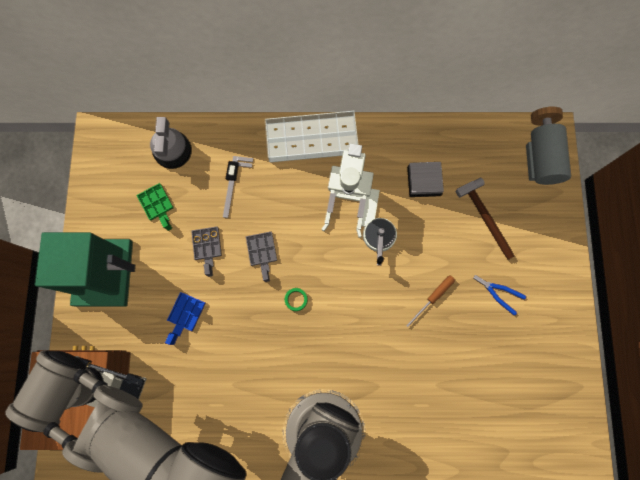

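View pics/side.png

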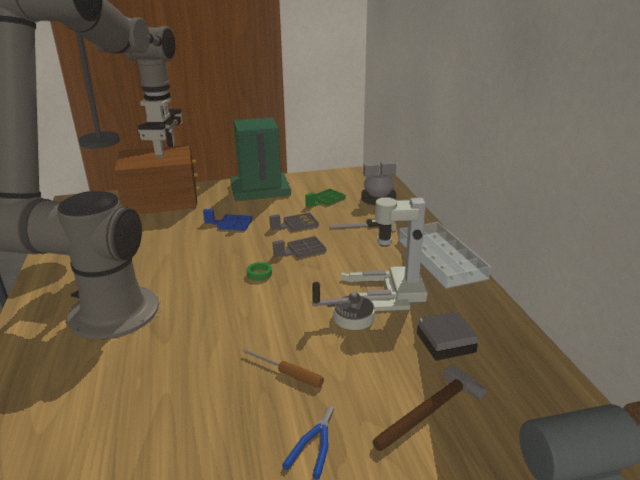

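Candidates in the top view are the grey tray with gold rings (207,243), the empty grey tray (262,250), the blue look-alike (187,312) and the green look-alike (156,203). I choose (207,243) and check it in a crop. The scope is at (350,190) and its lever knob is at (380,260).

```bash
python3 - <<'E'
from h import *
T=robot.read_camera("top")
save("crop",cv2.resize(T["img"][215:305,180:300],(800,600),interpolation=cv2.INTER_CUBIC))
for z,uv in((.03,[(209,268),(266,274)]),(.01,[(206,243),(262,249)])): print(back(T,uv,z).round(3))
r=robot.trace("tray",T)
for q in r:
    m=q["pixels"]; v,u=np.nonzero(m); print(q["score"],u.mean(),v.mean(),m.sum())
s=robot.observe(); p=wrist(); print(np.array(p["hand_eye"]).round(3),p["fovy"])
E
```

```text
[[0.462 0.339 0.03 ]
 [0.445 0.17  0.03 ]]
[[0.542 0.356 0.01 ]
 [0.523 0.187 0.01 ]]
0.71 155.78602150537634 204.28602150537634 930
0.65 183.95141342756185 315.386925795053 1132
0.6 206.9607843137255 246.80082559339525 969
[[ 0.    -0.956 -0.292  0.079]
 [ 1.    -0.     0.    -0.001]
 [-0.    -0.292  0.956 -0.159]
 [ 0.     0.     0.     1.   ]] 58.3905589505301
```

View pics/crop.png

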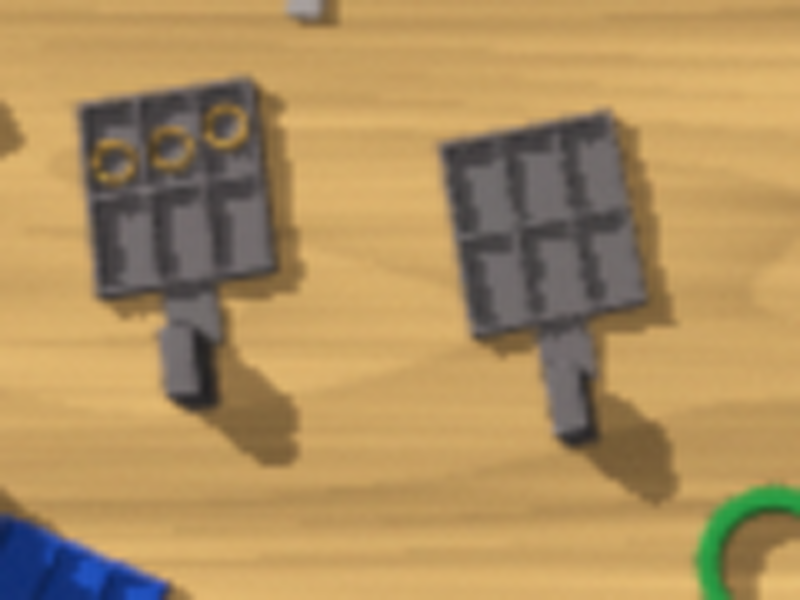

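The crop confirms it: the left grey tray has three gold rings in its far pockets (crop 110-250, 125-165), and its grip points down-image at top-view (209,268).

>>> apply_moves:
  motion: "100 -4.5 -0.73 0 0 0 0;100 -4.5 -0.73 0 0 0 0;100 -4.5 -0.73 1 0 0 0;100 -4.5 -0.73 1 0 0 0;100 -4.5 -0.73 1 0 0 0;100 -4.5 -0.73 1 0 0 0;100 -4.5 -0.73 1 0 0 0;100 -4.5 -0.73 1 0 0 0;100 0 0 0 0 0 -0.137;100 0 0 0 0 0 -0.137;100 0 0 0 0 0 -0.137;100 0 0 0 0 0 0;100 0 0 0 0 0 0"

```text
time: 3.08
tool_pos: [0.479, 0.3434, 0.1667]
tool_rot: [3.142, -0.0, -3.025]
contact_force: [0.6, -0.4, -0.7]
opening: 0.0918
grip_force: 0.0
```

```bash
python3 - <<'E'
from h import *
s=robot.observe(); print(s["tool_pos"],s["tool_rot"],s["time"],s["qpos"],s["contact_force"])
p=wrist(); save("w1",p["img"])
for t in("tray","tray_grip","ring0","empty_tray"):
    r=robot.search_frame(t,p); print(t,[(np.round(q["centre"],4).tolist(),round(q["score"],2),proj(p,q["centre"]).round()[0].tolist()) for q in r])
for t in("tray","tray_grip"):
  for q in robot.trace(t,p)[:2]:
    m=q["pixels"].astype(np.uint8); v,u=np.nonzero(m); print(t,q["score"],u.min(),u.max(),v.min(),v.max(),cv2.minAreaRect(np.c_[u,v].astype(np.float32)))
E
```

```text
[0.47896748 0.34338314 0.16671439] [ 3.14151274e+00 -3.67199342e-06 -3.02491938e+00] 3.075 [ 4.91950491e-01  5.09566662e-01  1.42936905e+00  8.11375830e-05
  1.20263106e+00 -1.19554831e+00] [ 0.55678437 -0.35248617 -0.7481088 ]
tray [([0.6427, 0.4841, 0.0052], 0.93, [457.0, 407.0]), ([0.3489, 0.4044, 0.0032], 0.9, [432.0, 38.0]), ([0.5271, 0.3509, 0.0018], 0.84, [324.0, 269.0]), ([0.3729, 0.1134, 0.0042], 0.43, [4.0, 22.0])]
tray_grip [([0.6506, 0.4815, 0.0041], 0.96, [452.0, 413.0]), ([0.3523, 0.4038, 0.0076], 0.94, [432.0, 42.0]), ([0.5242, 0.3518, 0.0042], 0.93, [326.0, 266.0])]
ring0 [([0.5555, 0.3829, 0.0117], 0.84, [359.0, 310.0]), ([0.5598, 0.3589, 0.0095], 0.72, [329.0, 310.0]), ([0.5665, 0.3356, 0.0088], 0.65, [300.0, 314.0])]
empty_tray [([0.5101, 0.1792, 0.0025], 0.62, [108.0, 225.0])]
tray 0.65 350 517 0 107 ((431.9751281738281, 24.397933959960938), (120.99909210205078, 130.09815979003906), 31.32869529724121)
tray 0.63 432 483 383 423 ((454.91888427734375, 413.49847412109375), (47.06899642944336, 41.096107482910156), 54.24611282348633)
tray_grip 0.9 273 379 160 343 ((326.1810302734375, 251.07760620117188), (182.91909790039062, 105.11241912841797), 86.633544921875)
tray_grip 0.68 432 483 383 423 ((455.2884216308594, 413.0660400390625), (48.18043518066406, 41.51396179199219), 52.69605255126953)
```

View pics/w1.png

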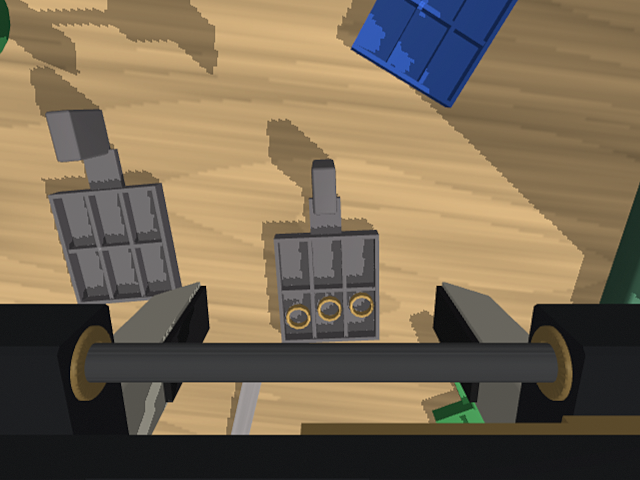

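The wrist view (robot side up) shows the ring tray: grip top at about (323,180), near rim corners at (275,236) and (378,231), rings at (297,318), (329,310) and (360,306).

```bash
python3 - <<'E'
from h import *
p=wrist()
c=back(p,[(275,237),(378,232),(379,339),(283,342)],.014); print(c.round(4))
print(c.mean(0), np.arctan2(*(c[1]-c[0])[[0,1]]*[-1,1]),np.arctan2(*(c[2]-c[1])[[1,0]]),np.arctan2(*(c[3]-c[0])[[1,0]]))
# grip mask column centre by trace
for q in robot.trace("tray_grip",p):
    m=q["pixels"]
    for v in range(165,200,8):
        if m[v,300:345].any(): u=np.nonzero(m[v,300:345])[0]+300; print(v,u.min(),u.max(),back(p,[(u.min(),v),(u.max()+1,v)],.045).round(4).tolist())
E
```

```text
[[0.5012 0.3102 0.014 ]
 [0.488  0.3873 0.014 ]
 [0.5784 0.4025 0.014 ]
 [0.5905 0.3247 0.014 ]]
[0.53950192 0.35617477 0.014     ] 0.16962373114632756 0.16666533595975336 0.1603269204270325
165 312 334 [[0.4394, 0.3321, 0.045], [0.4376, 0.347, 0.045]]
173 311 336 [[0.4446, 0.3321, 0.045], [0.4426, 0.349, 0.045]]
181 311 335 [[0.4499, 0.3327, 0.045], [0.4479, 0.349, 0.045]]
189 311 335 [[0.4552, 0.3333, 0.045], [0.4532, 0.3497, 0.045]]
197 311 338 [[0.4605, 0.3339, 0.045], [0.4583, 0.3523, 0.045]]
```

>>> apply_moves:
  motion: "70 2.42 0.26 0 0 0 -0.048;70 0 0 4 0 0 0;70 0 0 4 0 0 0;70 0 0 3 0 0 0;70 0 0 2.5 0 0 0;70 0 0 1.9 0 0 0;70 0 0 0 0 0 0;70 0 0 0 0 0 0"

```text
time: 4.53
tool_pos: [0.4552, 0.3434, 0.0135]
tool_rot: [3.141, 0.001, -2.974]
contact_force: [0.5, 0.2, 0.6]
opening: 0.0641
grip_force: 0.0
```

```bash
python3 - <<'E'
from h import *
p=wrist(); save("w2",p["img"]); s=robot.observe(); print(s["tool_pos"],s["contact_force"])
print(proj(p,[(.4547,.342,.045),(.4547,.342,.012)]))
T=robot.read_camera("top")
for t in("knob","lever","lens","pod","click_plate","scope"):
  for q in robot.trace(t,T)[:1]:
    v,u=np.nonzero(q["pixels"]); print(t,q["score"],len(u),u.min(),u.max(),v.min(),v.max(),u.mean(),v.mean())
save("scope",cv2.resize(T["img"][140:275,310:410],(592,800))[:, :][100:700])
E
```

```text
[0.45528815 0.34344554 0.0137743 ] [-0.08883406 -0.3613193   0.464049  ]
[[319.11609715 347.53530503]
 [319.402671   303.5913745 ]]
knob 0.59 249 376 384 231 265 379.718875502008 248.25301204819277
lever 0.53 174 377 383 232 264 379.764367816092 248.39080459770116
lens 0.71 3378 323 396 145 264 360.4795737122558 200.13380698638247
pod 0.82 3475 322 396 144 265 360.6238848920863 200.1369784172662
click_plate 0.82 602 365 395 219 247 379.86378737541526 232.2956810631229
scope 0.61 3513 322 396 144 265 360.4064901793339 200.84742385425562
```

View pics/w2.png

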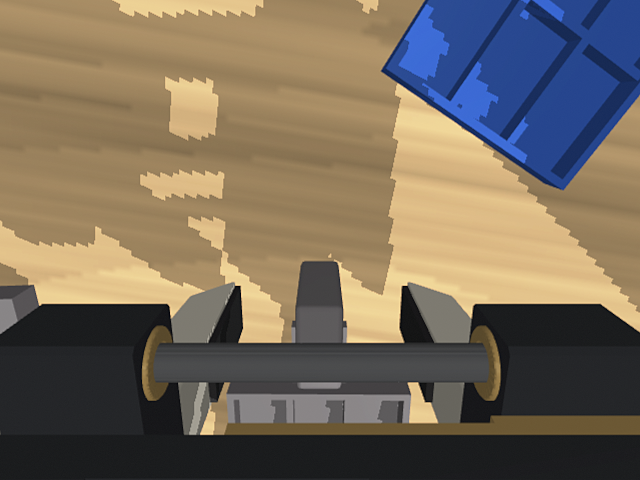

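The tray grip (320,325) lies centred between the pads (tips at 240 and 403). I close gently, then firm up.

>>> apply_moves:
  motion: "10 0 0 0 0 0 0;10 0 0 0 0 0 0;10 0 0 0 0 0 0;10 0 0 0 0 0 0;10 0 0 0 0 0 0;10 0 0 0 0 0 0;10 0 0 0 0 0 0;10 0 0 0 0 0 0"
  force: 50

```text
time: 5.92
tool_pos: [0.4547, 0.3431, 0.0127]
tool_rot: [3.141, 0.0, -2.974]
contact_force: [0.3, 0.0, -0.1]
opening: 0.0155
grip_force: 50.0
```

View pics/scope.png

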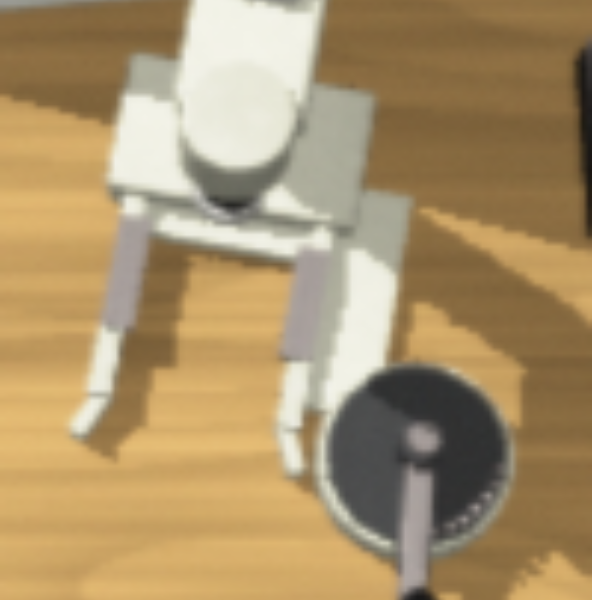

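The scope crop shows the slot between cheeks, with lip fronts at about (118,326) and (295,358), the mouth bend at (105,390) and (292,425), and the pod circle centred at about (415,458).

```bash
python3 - <<'E'
from h import *
T=robot.read_camera("top")
def c(a,z): 
    a=np.array(a,float); return back(T,np.c_[310+a[:,0]/5.92,140+(a[:,1]+100)/5.926],z)
L=c([(118,326),(295,358),(136,217),(314,250)],.022); P=c([(415,458)],.028); print(L.round(4),P.round(4))
d=(L[2]+L[3]-L[0]-L[1]); y=np.arctan2(d[1],d[0]); e=L[0]-L[1]; print("yaw",y,np.arctan2(-e[0],e[1]),np.linalg.norm(e),np.linalg.norm(d)/2)
yaw=np.arctan2(-e[0],e[1])
for yy in (y,yaw):
  R=np.array([[np.cos(yy),-np.sin(yy)],[np.sin(yy),np.cos(yy)]])
  print("origin from lip", (L[0]+L[1])[:2]/2+R@[.01,0], (L[2]+L[3])[:2]/2-R@[.05,0],"pod",P[0,:2]-R@[-.05,-.115])
# lever direction top z .056: axis, knob px
r=robot.search_frame("knob",T); print([(q["centre"],q["score"]) for q in r])
E
```

```text
[[ 0.636  -0.0179  0.022 ]
 [ 0.6191 -0.1084  0.022 ]
 [ 0.6943 -0.0272  0.022 ]
 [ 0.6765 -0.1189  0.022 ]] [[ 0.5653 -0.168   0.028 ]]
yaw -0.16966578572494448 -0.18450891155742447 0.09205839537470893 0.05872594750407374
origin from lip [ 0.63737313 -0.06483407] [ 0.63611737 -0.06461895] pod [ 0.63404173 -0.06308791]
origin from lip [ 0.63734699 -0.06498018] [ 0.63624811 -0.0638884 ] pod [ 0.63559124 -0.06411916]
[([0.5146, -0.1621, 0.0576], 0.45)]
```

>>> apply_moves:
  motion: "10 0 0 -0.3 0 0 0;10 0 0 -0.6 0 0 0;10 0 0 -1 0 0 0;10 0 0 -1.3 0 0 0;10 0 0 -1.3 0 0 0;10 0 0 -1.3 0 0 0;10 0 0 -0.8 0 0 0;10 0 0 -0.4 0 0 0;10 0 0 0 0 0 0;10 0 0 0 0 0 0"

```text
time: 7.28
tool_pos: [0.4544, 0.3429, 0.0823]
tool_rot: [-3.141, -0.001, -2.974]
contact_force: [-0.4, -0.2, -1.7]
opening: 0.0155
grip_force: 50.0
```

```bash
python3 - <<'E'
from h import *
s=robot.observe(); print(s["contact_force"],s["torque"],s["tool_pos"],s["opening"])
S=robot.read_camera("side"); save("side2",cv2.resize(S["img"][150:270,220:380],(800,600),interpolation=cv2.INTER_CUBIC))
# expected level tray underside front corners
c,sn=np.cos(.167),np.sin(.167); o=np.array(s["tool_pos"])+[.086*c,.086*sn,-.012]
for a,b in((.045,-.04),(-.045,-.04),(.045,.04)):
    u=proj(S,o+[a*c-b*sn,a*sn+b*c,0.014])[0]; print((u-[220,150])*5)
E
```

```text
[-0.41922223 -0.1720814  -1.67163423] [ 0.02083311  0.18642606 -0.01704071] [0.45439262 0.34289451 0.08226848] 0.015535772572911909
[488.29612976 258.72557881]
[351.41489218 284.22106674]
[440.78933047 211.44446834]
```

View pics/side2.png

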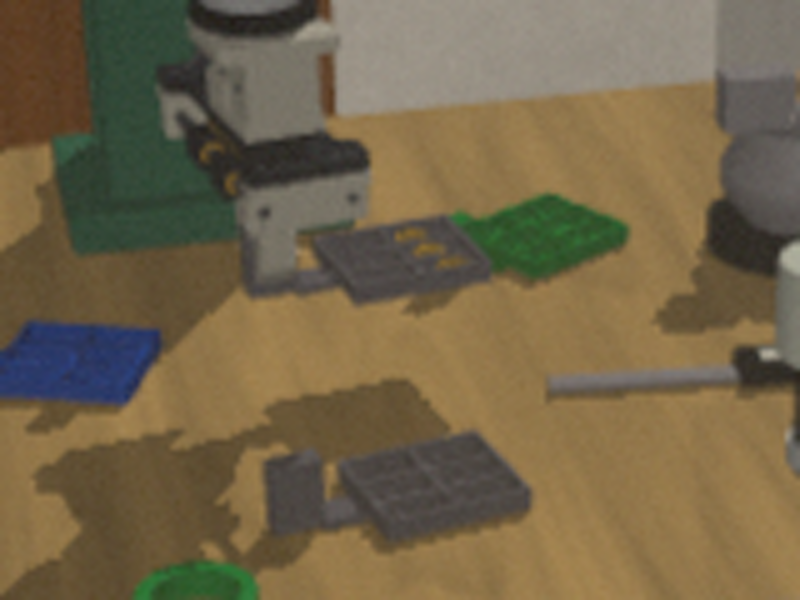

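Raised tray is level, rings still in their far pockets (crop 410-450, 235-262). Turning and carrying it over to the slot mouth.

>>> apply_moves:
  motion: "10 0 0 0 0 0 0.04;10 0 0 0 0 0 0.08;10 0 0 0 0 0 0.105;10 0 0 0 0 0 0.08;10 0 0 0 0 0 0.04;10 -0.15 -1.5 0 0 0 0;10 -0.25 -2.5 0 0 0 0;10 -0.3 -3.3 0 0 0 0;10 -0.3 -3.3 0 0 0 0;10 -0.3 -3.3 0 0 0 0;10 -0.3 -3.3 0 0 0 0;10 -0.35 -3.3 0 0 0 0;10 -0.35 -3.3 0 0 0 0;10 -0.35 -3.3 0 0 0 0;10 -0.35 -3.3 0 0 0 0;10 -0.35 -3.2 0 0 0 0;10 -0.3 -2.2 0 0 0 0;10 -0.2 -1.1 0 0 0 0;10 0 0 0 0 0 0;10 0 0 0 0 0 0"

```text
time: 9.82
tool_pos: [0.4271, -0.0264, 0.0827]
tool_rot: [3.141, -0.0, 2.964]
contact_force: [0.7, 0.3, -3.2]
opening: 0.0156
grip_force: 50.0
```

```bash
python3 - <<'E'
from h import *
s=robot.observe(); print(s["time"],s["tool_pos"],s["tool_rot"])
p=wrist(); T=robot.read_camera("top"); 
a=T["img"][165:275,315:405]; 
w=p["img"]
save("two",np.hstack([cv2.resize(a,(393,480),interpolation=cv2.INTER_CUBIC), cv2.resize(w[160:480,:],(400,200))[:0] if 0 else np.vstack([cv2.resize(w,(400,300)),np.zeros((180,400,3),np.uint8)])]))
print(proj(T,[(.6365,-.0645,.0)]),proj(p,[(.552,-.049,.02)]))
E
```

```text
9.825 [ 0.42709576 -0.02641385  0.08265801] [ 3.14132472e+00 -2.94884751e-04  2.96438234e+00]
[[345.06293068 213.61876964]] [[321.60767457 443.34252112]]
```

View pics/two.png

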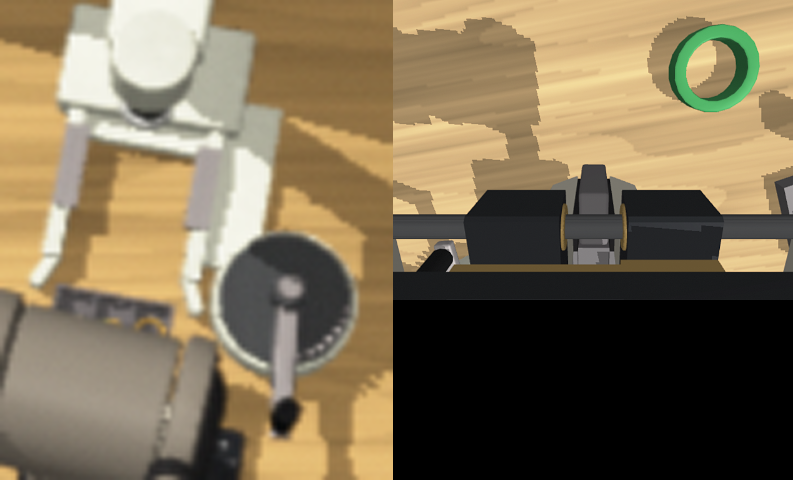

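>>> apply_moves:
  motion: "10 0 0 0.5 0 0 0;10 0 0 1.2 0 0 0;10 0 0 1.4 0 0 0;10 0 0 1.4 0 0 0;10 0 0 1.1 0 0 0;10 0 0 0.7 0 0 0;10 0 0 0.4 0 0 0;10 0 0 0.2 0 0 0;10 0 0 0 0 0 0;10 0 0 0 0 0 0;10 -0.4 0 0 0 0 0;10 -0.8 0 0 0 0 0;10 -0.8 0 0 0 0 0;10 -0.8 0 0 0 0 0;10 -0.7 0 0 0 0 0;10 -0.6 0 0 0 0 0;10 -0.4 0 0 0 0 0;10 0 0 0 0 0 0;10 0 0 0 0 0 0"

```text
time: 12.3
tool_pos: [0.4713, -0.0348, 0.0136]
tool_rot: [3.141, -0.001, 2.964]
contact_force: [0.3, 0.5, -2.8]
opening: 0.0155
grip_force: 50.0
```

>>> apply_moves:
  motion: "10 0 0 0.1 0 0 0;10 -0.4 0 0 0 0 0;10 -0.6 0 0 0 0 0;10 -0.6 0 0 0 0 0;10 -0.6 0 0 0 0 0;10 -0.6 0 0 0 0 0;10 -0.6 0 0 0 0 0;10 -0.4 0 0 0 0 0;10 -0.2 0 0 0 0 0;10 0 0 0 0 0 0;10 0 0 0 0 0 0"

```text
time: 13.68
tool_pos: [0.5111, -0.042, 0.0127]
tool_rot: [3.142, 0.0, 2.964]
contact_force: [0.1, -0.5, -1.1]
opening: 0.0157
grip_force: 50.0
```

```bash
python3 - <<'E'
from h import *
s=robot.observe(); print(s["tool_pos"],s["tool_rot"][2],s["contact_force"],s["torque"])
d=s["tool_pos"][:2]-np.array([.6365,-.0645]); c,n=np.cos(.178),np.sin(.178); print(d[0]*c-d[1]*n, d[0]*n+d[1]*c)
T=robot.read_camera("top"); save("t3",np.hstack([cv2.resize(T["img"][170:270,315:405],(540,600),interpolation=cv2.INTER_CUBIC)]))
E
```

```text
[ 0.5110517  -0.04199242  0.01270242] 2.9637841176377444 [ 0.11278029 -0.47934797 -1.09052109] [ 0.03558491 -0.04414936  0.0356669 ]
-0.127451412488748 -6.011406230722535e-05
```

View pics/t3.png

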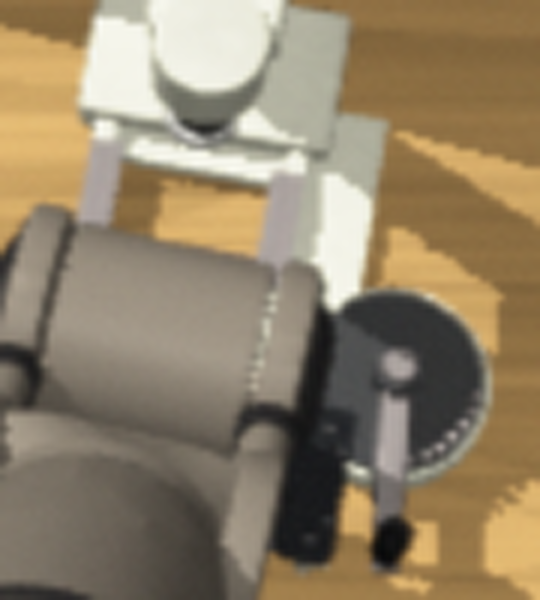

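The tray runs freely between the cheeks, and the gripper hull (335,480) clears the knob (392,540). I go on to the stop.

>>> apply_moves:
  motion: "10 -0.4 0 0 0 0 0;10 -0.6 0 0 0 0 0;10 -0.6 0 0 0 0 0;10 -0.6 0 0 0 0 0;10 -0.6 0 0 0 0 0;10 -0.4 0 0 0 0 0;10 -0.3 0 0 0 0 0;10 -0.2 0 0 0 0 0;10 0 0 0 0 0 0;10 0 0 0 0 0 0"

```text
time: 14.98
tool_pos: [0.5477, -0.0486, 0.0127]
tool_rot: [3.142, 0.001, 2.964]
contact_force: [1.4, 0.6, -0.9]
opening: 0.0157
grip_force: 50.0
```

>>> apply_moves:
  motion: "10 -0.1 0 0 0 0 0;10 -0.1 0 0 0 0 0;10 0 0 0 0 0 0"

```text
time: 15.35
tool_pos: [0.5494, -0.0489, 0.0127]
tool_rot: [3.141, 0.0, 2.964]
contact_force: [-0.6, -0.5, 0.0]
opening: 0.0156
grip_force: 50.0
```

>>> apply_moves:
  motion: "10 -0.1 0 0 0 0 0;10 -0.1 0 0 0 0 0;10 0 0 0 0 0 0"

```text
time: 15.72
tool_pos: [0.5512, -0.0492, 0.0127]
tool_rot: [3.142, -0.0, 2.964]
contact_force: [-2.0, 0.4, 2.6]
opening: 0.0162
grip_force: 50.0
```

>>> apply_moves:
  motion: "10 -0.1 0 0 0 0 0;10 -0.1 0 0 0 0 0;10 0 0 0 0 0 0"

```text
time: 16.1
tool_pos: [0.5511, -0.0492, 0.0127]
tool_rot: [3.142, -0.005, 2.964]
contact_force: [-9.2, 1.2, 8.0]
opening: 0.0156
grip_force: 50.0
```

>>> apply_moves:
  motion: "10 -0.1 0 0 0 0 0;10 0 0 0 0 0 0;10 0 0 0 0 0 0"

```text
time: 16.48
tool_pos: [0.5512, -0.0492, 0.0127]
tool_rot: [3.142, -0.007, 2.964]
contact_force: [-13.2, 1.0, 10.3]
opening: 0.0157
grip_force: 50.0
```

>>> apply_moves:
  motion: "10 0.2 0 0 0 0 0;10 0 0 0 0 0 0;50 0 0 0 0 0 0;50 0 0 0 0 0 0;50 0 0 0 0 0 0;50 0 0 0 0 0 0;50 0 0 0 0 0 0;50 0 0 -1 0 0 0;50 0 0 -3 0 0 0;50 0 0 -4 0 0 0;50 0 0 -4 0 0 0;50 0 0 -3 0 0 0;50 0 0 0 0 0 0;50 0 0 0 0 0 0"

```text
time: 18.23
tool_pos: [0.5518, -0.0493, 0.1623]
tool_rot: [3.141, -0.001, 2.964]
contact_force: [-0.1, 0.5, -0.8]
opening: 0.046
grip_force: 0.0
```

```bash
python3 - <<'E'
from h import *
s=robot.observe(); print(s["time"],s["tool_pos"],s["tool_rot"],s["qpos"],s["contact_force"],s["opening"])
p=wrist(); 
for t in("ring0","tray","knob"):
    r=robot.search_frame(t,p); print(t,[(np.round(q["centre"],4).tolist(),round(q["score"],2),proj(p,q["centre"]).round()[0].tolist()) for q in r])
T=robot.read_camera("top")
for t in ("knob","click_plate"):
    r=robot.search_frame(t,T); print(t,[(np.round(q["centre"],4).tolist(),round(q["score"],2),proj(T,q["centre"]).round()[0].tolist()) for q in r])
save("w4",p["img"])
E
```

```text
18.225 [ 0.55179745 -0.04928789  0.1623419 ] [ 3.14148561e+00 -7.45210585e-04  2.96382080e+00] [-2.27474985e-01  4.52948274e-01  1.53903232e+00  7.65554029e-05
  1.15036167e+00 -1.62053069e+00] [-0.07043729  0.45602002 -0.84811785] 0.04600239306591818
ring0 [([0.6595, -0.0432, 0.0086], 0.64, [352.0, 337.0]), ([0.6455, -0.0673, 0.0134], 0.58, [320.0, 330.0]), ([0.645, -0.093, 0.0086], 0.46, [289.0, 332.0])]
tray [([0.5654, -0.1456, 0.0322], 0.69, [193.0, 263.0]), ([0.6154, -0.0562, 0.0001], 0.63, [327.0, 287.0])]
knob [([0.498, -0.1598, 0.0554], 0.75, [132.0, 180.0])]
knob [([0.5108, -0.161, 0.0588], 0.65, [379.0, 250.0])]
click_plate [([0.5555, -0.1884, 0.0351], 0.96, [387.0, 237.0])]
```

View pics/w4.png

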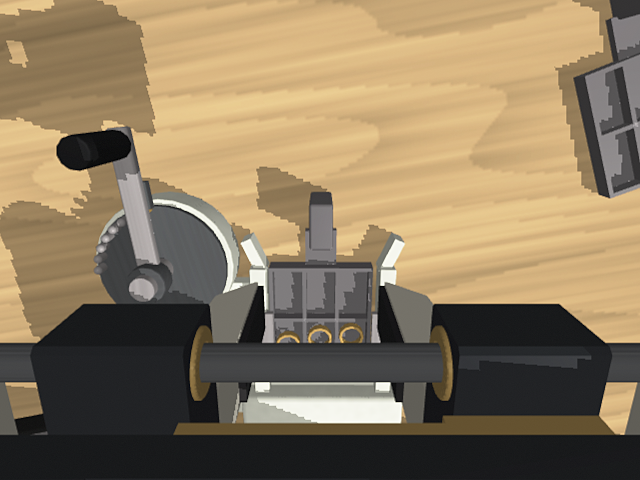

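The tray sits home between the cheeks with all three rings in it (288-350, 335). The lever knob runs from its base at about (122,146) to its top at (72,153), the lever hub is at (142,288).

```bash
python3 - <<'E'
from h import *
p=wrist(); s=robot.observe()
print("rim",back(p,[(271,264),(372,263)],.014).round(4))
print("knob",back(p,[(72,153)],.106).round(4),back(p,[(124,146)],.056).round(4))
print("hub",back(p,[(142,290)],.066).round(4))
c,n=np.cos(-.178),np.sin(-.178); O=np.array([.6365,-.0645]); S=lambda x,y:O+[c*x-n*y,n*x+c*y]
A=S(-.05,-.115); print("axis",A,"tray near edge mid",S(-.045,0)); a=np.pi-.178+.1; k=A+.09*np.array([np.cos(a),np.sin(a)]); print("knob model",k)
k=np.array([*k,.085]); print(proj(p,[[*k[:2],.106],[*k[:2],.056]]))
for q in robot.trace("knob",p)[:1]:
    m=q["pixels"]&(p["img"].max(2)<60); v,u=np.nonzero(m); print(len(u),u.min(),u.max(),u.mean(),v.mean(),proj(p,k))
E
```

```text
rim [[ 0.5829 -0.0943  0.014 ]
 [ 0.5958 -0.0183  0.014 ]]
knob [[ 0.4756 -0.1613  0.106 ]] [[ 0.4775 -0.158   0.056 ]]
hub [[ 0.5673 -0.1702  0.066 ]]
axis [ 0.56692793 -0.1688299 ] tray near edge mid [ 0.59221101 -0.05653223]
knob model [ 0.47720158 -0.16181701]
[[ 72.18375647 156.40596252]
 [117.80177714 146.65265411]]
2448 57 170 97.78553921568627 158.83455882352942 [[ 93.62570783 151.82159079]]
```

>>> apply_moves:
  motion: "50 0 0 0 0 0 0.158;50 0 0 0 0 0 0.158;50 0.27 -2.67 0 0 0 0;50 0.27 -2.67 0 0 0 0;50 0.27 -2.67 0 0 0 0;50 0.27 -2.67 0 0 0 0;50 0.29 -2.68 0 0 0 0;50 0 0 0 0 0 0;50 0 0 0 0 0 0;50 0 0 2.5 0 0 0;50 0 0 3 0 0 0;50 0 0 2.5 0 0 0;50 0 0 1.5 0 0 0;50 0 0 0 0 0 0;50 0 0 0 0 0 0"

```text
time: 20.55
tool_pos: [0.4776, -0.1606, 0.0685]
tool_rot: [3.141, 0.001, 2.648]
contact_force: [0.2, 0.4, -0.8]
opening: 0.0456
grip_force: 0.0
```

```bash
python3 - <<'E'
from h import *
s=robot.observe(); print(s["time"],s["tool_pos"],s["tool_rot"],s["qpos"],s["contact_force"])
p=wrist(); print(proj(p,[[.4765,-.1605,.106]]))
g=p["img"].max(2)
for q in robot.trace("knob",p)[:1]:
    v,u=np.nonzero(q["pixels"]); print(q["score"],len(u),u.min(),u.max(),v.min(),v.max())
    for r in range(v.min(),v.max(),25): w=u[v==r]; print(r,w.min() if len(w) else 0,w.max() if len(w) else 0)
E
```

```text
20.55 [ 0.47763139 -0.1606276   0.06846381] [3.14144026e+00 1.45526551e-03 2.64815847e+00] [-4.76699243e-01  4.93034029e-01  1.78608521e+00  1.68778431e-04
  8.61015813e-01 -1.55417139e+00] [ 0.19474631  0.41372546 -0.84161142]
[[321.74840918 355.39937179]]
0.72 5479 292 406 261 424
261 320 324
286 300 338
311 295 349
336 293 364
361 0 0
386 350 384
411 363 395
```

>>> apply_moves:
  motion: "10 0 0 0 0 0 0;10 0 0 0 0 0 0;10 0 0 0 0 0 0;10 0 0 0 0 0 0;10 0 0 0 0 0 0;10 0 0 0 0 0 0"
  force: 25

```text
time: 21.4
tool_pos: [0.4768, -0.1608, 0.0678]
tool_rot: [-3.141, 0.0, 2.648]
contact_force: [-2.3, -2.2, 2.4]
opening: 0.0175
grip_force: 25.0
```

```bash
cat >> h.py <<'E'
AX=np.array([.567,-.169])
def lev():
    s=robot.observe(); P=np.array(s["tool_pos"])[:2]-AX; r=np.linalg.norm(P); e=P/r; t=np.array([-e[1],e[0]]); f=np.array(s["contact_force"])[:2]
    th=(np.arctan2(P[1],P[0])%(2*np.pi))-3.048
    print("t %.2f th %.3f r %.4f push %.1f rad %.1f yaw %.3f op %.4f z %.4f q6 %.2f"%(s["time"],th,r,-f@t,f@e,s["tool_rot"][2]%(2*np.pi),s["opening"],s["tool_pos"][2],s["qpos"][5]))
E
python3 -c "from h import *;lev()"
```

```text
t 21.40 th 0.003 r 0.0905 push -2.4 rad 2.1 yaw 2.648 op 0.0175 z 0.0678 q6 -1.55
```

>>> apply_moves:
  motion: "10 -0.09 -0.206 0 0 0 -0.025;10 0 0 0 0 0 0"

```text
time: 21.65
tool_pos: [0.4767, -0.1615, 0.0677]
tool_rot: [3.139, -0.001, 2.673]
contact_force: [0.8, 7.3, 3.9]
opening: 0.0173
grip_force: 25.0
```

>>> apply_moves:
  motion: "10 -0.09 -0.206 0 0 0 -0.025;10 0 0 0 0 0 0"

```text
time: 21.9
tool_pos: [0.4766, -0.1636, 0.0677]
tool_rot: [3.139, -0.001, 2.699]
contact_force: [-0.2, 7.0, 3.9]
opening: 0.0175
grip_force: 25.0
```

>>> apply_moves:
  motion: "10 -0.09 -0.206 0 0 0 -0.025;10 0 0 0 0 0 0"

```text
time: 22.15
tool_pos: [0.4766, -0.1658, 0.0677]
tool_rot: [3.139, -0.001, 2.724]
contact_force: [0.0, 7.0, 4.3]
opening: 0.0174
grip_force: 25.0
```

```bash
python3 -c "from h import *;lev()"
```

```text
t 22.15 th 0.059 r 0.0905 push 7.0 rad 0.2 yaw 2.724 op 0.0174 z 0.0677 q6 -1.64
```

>>> apply_moves:
  motion: "10 -0.09 -0.206 0 0 0 -0.025;10 0 0 0 0 0 0"

```text
time: 22.4
tool_pos: [0.4766, -0.1681, 0.0677]
tool_rot: [3.139, -0.001, 2.749]
contact_force: [0.8, 5.3, 4.5]
opening: 0.0173
grip_force: 25.0
```

>>> apply_moves:
  motion: "10 -0.09 -0.206 0 0 0 -0.025;10 0 0 0 0 0 0"

```text
time: 22.65
tool_pos: [0.4766, -0.1703, 0.0677]
tool_rot: [3.139, -0.001, 2.774]
contact_force: [0.3, 7.1, 4.3]
opening: 0.0174
grip_force: 25.0
```

>>> apply_moves:
  motion: "10 -0.09 -0.206 0 0 0 -0.025;10 0 0 0 0 0 0"

```text
time: 22.9
tool_pos: [0.4767, -0.1724, 0.0677]
tool_rot: [3.139, -0.001, 2.799]
contact_force: [-0.0, 7.9, 3.8]
opening: 0.0174
grip_force: 25.0
```

>>> apply_moves:
  motion: "10 -0.09 -0.206 0 0 0 -0.025;10 0 0 0 0 0 0"

```text
time: 23.15
tool_pos: [0.4767, -0.1739, 0.0677]
tool_rot: [3.138, -0.002, 2.823]
contact_force: [0.4, 11.0, 5.6]
opening: 0.0172
grip_force: 25.0
```

>>> apply_moves:
  motion: "10 -0.09 -0.206 0 0 0 -0.025;10 0 0 0 0 0 0"

```text
time: 23.4
tool_pos: [0.4768, -0.1755, 0.0677]
tool_rot: [3.137, -0.002, 2.848]
contact_force: [0.8, 12.3, 6.9]
opening: 0.0173
grip_force: 25.0
```

>>> apply_moves:
  motion: "10 -0.09 -0.206 0 0 0 -0.025;10 0 0 0 0 0 0"

```text
time: 23.65
tool_pos: [0.4772, -0.1787, 0.0677]
tool_rot: [3.139, -0.001, 2.874]
contact_force: [-0.2, 6.8, 3.3]
opening: 0.0173
grip_force: 25.0
```

>>> apply_moves:
  motion: "10 -0.09 -0.206 0 0 0 -0.025;10 0 0 0 0 0 0"

```text
time: 23.9
tool_pos: [0.4776, -0.1814, 0.0677]
tool_rot: [3.139, -0.001, 2.899]
contact_force: [0.1, 5.9, 3.5]
opening: 0.0175
grip_force: 25.0
```

>>> apply_moves:
  motion: "10 -0.09 -0.206 0 0 0 -0.025;10 0 0 0 0 0 0"

```text
time: 24.15
tool_pos: [0.4781, -0.1839, 0.0677]
tool_rot: [3.14, -0.0, 2.924]
contact_force: [0.6, 5.1, 3.9]
opening: 0.0169
grip_force: 25.0
```

```bash
python3 -c "from h import *;lev()"
```

```text
t 24.15 th 0.260 r 0.0902 push 4.9 rad -1.4 yaw 2.924 op 0.0169 z 0.0677 q6 -1.87
```

>>> apply_moves:
  motion: "10 -0.09 -0.206 0 0 0 -0.025;10 0 0 0 0 0 0"

```text
time: 24.4
tool_pos: [0.4785, -0.1864, 0.0677]
tool_rot: [3.14, -0.0, 2.949]
contact_force: [0.1, 3.9, 3.1]
opening: 0.0171
grip_force: 25.0
```

>>> apply_moves:
  motion: "10 -0.09 -0.206 0 0 0 -0.025;10 0 0 0 0 0 0"

```text
time: 24.65
tool_pos: [0.4791, -0.1889, 0.0678]
tool_rot: [3.14, 0.0, 2.974]
contact_force: [0.8, 4.6, 2.9]
opening: 0.0177
grip_force: 25.0
```

>>> apply_moves:
  motion: "10 -0.09 -0.206 0 0 0 -0.025;10 0 0 0 0 0 0"

```text
time: 24.9
tool_pos: [0.4795, -0.1906, 0.0677]
tool_rot: [3.14, -0.0, 2.998]
contact_force: [0.2, 8.5, 4.6]
opening: 0.0172
grip_force: 25.0
```

>>> apply_moves:
  motion: "10 -0.09 -0.206 0 0 0 -0.025;10 0 0 0 0 0 0"

```text
time: 25.15
tool_pos: [0.4798, -0.1919, 0.0677]
tool_rot: [3.138, -0.001, 3.023]
contact_force: [1.5, 10.9, 6.3]
opening: 0.0174
grip_force: 25.0
```

>>> apply_moves:
  motion: "10 -0.09 -0.206 0 0 0 -0.025;10 0 0 0 0 0 0"

```text
time: 25.4
tool_pos: [0.4802, -0.1931, 0.0676]
tool_rot: [3.137, -0.002, 3.048]
contact_force: [0.4, 15.6, 8.7]
opening: 0.0177
grip_force: 25.0
```

>>> apply_moves:
  motion: "10 -0.09 -0.206 0 0 0 -0.025;10 0 0 0 0 0 0"

```text
time: 25.65
tool_pos: [0.4814, -0.1967, 0.0677]
tool_rot: [3.139, -0.0, 3.074]
contact_force: [1.3, 6.8, 4.6]
opening: 0.0174
grip_force: 25.0
```

>>> apply_moves:
  motion: "10 -0.09 -0.206 0 0 0 -0.025;10 0 0 0 0 0 0"

```text
time: 25.9
tool_pos: [0.4822, -0.1991, 0.0677]
tool_rot: [3.139, -0.0, 3.098]
contact_force: [2.0, 6.9, 4.0]
opening: 0.017
grip_force: 25.0
```

>>> apply_moves:
  motion: "10 -0.09 -0.206 0 0 0 -0.025;10 0 0 0 0 0 0"

```text
time: 26.15
tool_pos: [0.4832, -0.2014, 0.0677]
tool_rot: [3.14, 0.0, 3.123]
contact_force: [1.6, 7.4, 4.7]
opening: 0.0172
grip_force: 25.0
```

```bash
python3 -c "from h import *;lev()"
```

```text
t 26.15 th 0.462 r 0.0899 push 6.3 rad -4.2 yaw 3.123 op 0.0172 z 0.0677 q6 -2.10
```

>>> apply_moves:
  motion: "10 -0.18 -0.166 0 0 0 -0.025;10 0 0 0 0 0 0"

```text
time: 26.4
tool_pos: [0.4841, -0.2034, 0.0677]
tool_rot: [3.14, -0.001, -3.134]
contact_force: [-2.0, 3.9, 5.3]
opening: 0.0173
grip_force: 25.0
```

>>> apply_moves:
  motion: "10 -0.09 -0.206 0 0 0 -0.025;10 0 0 0 0 0 0"

```text
time: 26.65
tool_pos: [0.4853, -0.2058, 0.0677]
tool_rot: [3.141, -0.001, -3.11]
contact_force: [-1.9, 3.3, 4.8]
opening: 0.0181
grip_force: 25.0
```

```bash
python3 -c "from h import *;lev()"
```

```text
t 26.65 th 0.517 r 0.0896 push 3.8 rad 0.4 yaw 3.174 op 0.0181 z 0.0677 q6 -2.15
```

>>> apply_moves:
  motion: "10 -0.036 -0.083 0 0 0 -0.01;10 0 0 0 0 0 0"

```text
time: 26.9
tool_pos: [0.4856, -0.2064, 0.0677]
tool_rot: [3.14, -0.001, -3.1]
contact_force: [-1.5, 5.6, 5.5]
opening: 0.0172
grip_force: 25.0
```

```bash
python3 -c "from h import *;lev()"
```

```text
t 26.90 th 0.524 r 0.0896 push 5.7 rad -1.0 yaw 3.183 op 0.0172 z 0.0677 q6 -2.16
```

>>> apply_moves:
  motion: "10 -0.036 -0.083 0 0 0 -0.01;10 0 0 0 0 0 0"

```text
time: 27.15
tool_pos: [0.4858, -0.2068, 0.0677]
tool_rot: [3.14, -0.001, -3.09]
contact_force: [-3.3, 7.9, 7.0]
opening: 0.0175
grip_force: 25.0
```

```bash
python3 -c "from h import *;lev()"
```

```text
t 27.15 th 0.530 r 0.0896 push 8.5 rad -0.3 yaw 3.193 op 0.0175 z 0.0677 q6 -2.17
```

>>> apply_moves:
  motion: "10 -0.036 -0.083 0 0 0 -0.01;10 0 0 0 0 0 0"

```text
time: 27.4
tool_pos: [0.4859, -0.2072, 0.0676]
tool_rot: [3.139, -0.002, -3.08]
contact_force: [-2.9, 8.1, 7.3]
opening: 0.0173
grip_force: 25.0
```

```bash
python3 -c "from h import *;lev()"
```

```text
t 27.40 th 0.534 r 0.0896 push 8.6 rad -0.9 yaw 3.203 op 0.0173 z 0.0676 q6 -2.18
```

>>> apply_moves:
  motion: "10 -0.036 -0.083 0 0 0 -0.01;10 0 0 0 0 0 0"

```text
time: 27.65
tool_pos: [0.4862, -0.2077, 0.0676]
tool_rot: [3.138, -0.002, -3.07]
contact_force: [-2.9, 8.9, 8.6]
opening: 0.0175
grip_force: 25.0
```

```bash
python3 -c "from h import *;lev()"
```

```text
t 27.65 th 0.540 r 0.0896 push 9.3 rad -1.3 yaw 3.213 op 0.0175 z 0.0676 q6 -2.19
```

>>> apply_moves:
  motion: "10 -0.036 -0.083 0 0 0 -0.01;10 0 0 0 0 0 0"

```text
time: 27.9
tool_pos: [0.4864, -0.2081, 0.0676]
tool_rot: [3.137, -0.003, -3.06]
contact_force: [-3.7, 11.0, 9.8]
opening: 0.018
grip_force: 25.0
```

```bash
python3 -c "from h import *;lev()"
```

```text
t 27.90 th 0.545 r 0.0896 push 11.5 rad -1.5 yaw 3.223 op 0.0180 z 0.0676 q6 -2.20
```

>>> apply_moves:
  motion: "10 -0.1 -0.202 0 0 0 -0.025;10 0 0 0 0 0 0;10 -0.1 -0.202 0 0 0 -0.025;10 0 0 0 0 0 0;10 -0.1 -0.202 0 0 0 -0.025;10 0 0 0 0 0 0"

```text
time: 28.65
tool_pos: [0.4904, -0.2151, 0.0677]
tool_rot: [3.14, -0.002, -2.984]
contact_force: [-2.8, 5.2, 6.1]
opening: 0.0173
grip_force: 25.0
```

```bash
python3 -c "from h import *;lev()"
```

```text
t 28.65 th 0.636 r 0.0894 push 5.9 rad -0.2 yaw 3.299 op 0.0173 z 0.0677 q6 -2.29
```

>>> apply_moves:
  motion: "10 -0.1 -0.202 0 0 0 -0.025;10 0 0 0 0 0 0;10 -0.1 -0.202 0 0 0 -0.025;10 0 0 0 0 0 0"

```text
time: 29.15
tool_pos: [0.4933, -0.2193, 0.0677]
tool_rot: [3.14, -0.001, -2.934]
contact_force: [-2.4, 3.3, 6.3]
opening: 0.0174
grip_force: 25.0
```

```bash
python3 -c "from h import *;lev()"
```

```text
t 29.15 th 0.692 r 0.0892 push 4.1 rad 0.1 yaw 3.349 op 0.0174 z 0.0677 q6 -2.34
```

>>> apply_moves:
  motion: "10 -0.1 -0.202 0 0 0 -0.025;10 0 0 0 0 0 0"

```text
time: 29.4
tool_pos: [0.4947, -0.2212, 0.0677]
tool_rot: [3.141, -0.001, -2.91]
contact_force: [-4.0, 3.5, 4.8]
opening: 0.0174
grip_force: 25.0
```

```bash
python3 -c "from h import *;lev()"
```

```text
t 29.40 th 0.719 r 0.0892 push 5.2 rad 1.2 yaw 3.374 op 0.0174 z 0.0677 q6 -2.36
```

>>> apply_moves:
  motion: "10 -0.09 -0.206 0 0 0 -0.025;10 0 0 0 0 0 0"

```text
time: 29.65
tool_pos: [0.4954, -0.2221, 0.0677]
tool_rot: [3.139, -0.002, -2.885]
contact_force: [-4.8, 5.9, 9.0]
opening: 0.0177
grip_force: 25.0
```

```bash
python3 -c "from h import *;lev()"
```

```text
t 29.65 th 0.732 r 0.0891 push 7.6 rad 0.4 yaw 3.399 op 0.0177 z 0.0677 q6 -2.39
```

>>> apply_moves:
  motion: "10 -0.09 -0.206 0 0 0 -0.025;10 0 0 0 0 0 0"

```text
time: 29.9
tool_pos: [0.4961, -0.223, 0.0676]
tool_rot: [3.137, -0.003, -2.86]
contact_force: [-6.5, 9.7, 11.2]
opening: 0.0179
grip_force: 25.0
```

```bash
python3 -c "from h import *;lev()"
```

```text
t 29.90 th 0.744 r 0.0891 push 11.6 rad -0.7 yaw 3.424 op 0.0179 z 0.0676 q6 -2.42
```

>>> apply_moves:
  motion: "10 -0.09 -0.206 0 0 0 -0.025;10 0 0 0 0 0 0"

```text
time: 30.15
tool_pos: [0.497, -0.2241, 0.0676]
tool_rot: [3.135, -0.004, -2.834]
contact_force: [-9.3, 12.3, 11.6]
opening: 0.0174
grip_force: 25.0
```

```bash
python3 -c "from h import *;lev()"
```

```text
t 30.15 th 0.760 r 0.0891 push 15.4 rad -0.3 yaw 3.449 op 0.0174 z 0.0676 q6 -2.44
```

>>> apply_moves:
  motion: "10 -0.1 -0.202 0 0 0 -0.025;10 0 0 0 0 0 0;10 -0.1 -0.202 0 0 0 -0.025;10 0 0 0 0 0 0"

```text
time: 30.65
tool_pos: [0.5014, -0.2291, 0.0677]
tool_rot: [3.139, -0.002, -2.784]
contact_force: [-4.7, 5.4, 6.6]
opening: 0.0172
grip_force: 25.0
```

```bash
python3 -c "from h import *;lev()"
```

```text
t 30.65 th 0.835 r 0.0889 push 7.2 rad -0.2 yaw 3.499 op 0.0172 z 0.0677 q6 -2.50
```

>>> apply_moves:
  motion: "10 -0.09 -0.206 0 0 0 -0.025;10 0 0 0 0 0 0;10 -0.09 -0.206 0 0 0 -0.025;10 0 0 0 0 0 0"

```text
time: 31.15
tool_pos: [0.5051, -0.2326, 0.0677]
tool_rot: [3.14, -0.001, -2.735]
contact_force: [-3.6, 3.9, 6.5]
opening: 0.0172
grip_force: 25.0
```

```bash
python3 -c "from h import *;lev()"
```

```text
t 31.15 th 0.892 r 0.0888 push 5.3 rad -0.3 yaw 3.549 op 0.0172 z 0.0677 q6 -2.55
```

>>> apply_moves:
  motion: "10 -0.09 -0.206 0 0 0 -0.025;10 0 0 0 0 0 0"

```text
time: 31.4
tool_pos: [0.5069, -0.2342, 0.0677]
tool_rot: [3.14, -0.001, -2.71]
contact_force: [-2.3, 3.5, 5.7]
opening: 0.0174
grip_force: 25.0
```

```bash
python3 -c "from h import *;lev()"
```

```text
t 31.40 th 0.920 r 0.0887 push 4.1 rad -1.0 yaw 3.574 op 0.0174 z 0.0677 q6 -2.57
```

>>> apply_moves:
  motion: "10 -0.09 -0.206 0 0 0 -0.025;10 0 0 0 0 0 0"

```text
time: 31.65
tool_pos: [0.5077, -0.235, 0.0677]
tool_rot: [3.138, -0.002, -2.684]
contact_force: [-6.0, 6.8, 9.1]
opening: 0.0176
grip_force: 25.0
```

```bash
python3 -c "from h import *;lev()"
```

```text
t 31.65 th 0.932 r 0.0887 push 9.0 rad -1.0 yaw 3.599 op 0.0176 z 0.0677 q6 -2.60
```

>>> apply_moves:
  motion: "10 -0.09 -0.206 0 0 0 -0.025;10 0 0 0 0 0 0"

```text
time: 31.9
tool_pos: [0.5086, -0.2358, 0.0676]
tool_rot: [3.136, -0.003, -2.659]
contact_force: [-8.4, 8.1, 11.1]
opening: 0.0174
grip_force: 25.0
```

```bash
python3 -c "from h import *;lev()"
```

```text
t 31.90 th 0.946 r 0.0887 push 11.7 rad -0.6 yaw 3.624 op 0.0174 z 0.0676 q6 -2.62
```

>>> apply_moves:
  motion: "10 -0.09 -0.206 0 0 0 -0.025;10 0 0 0 0 0 0"

```text
time: 32.15
tool_pos: [0.5099, -0.2368, 0.0676]
tool_rot: [3.135, -0.003, -2.634]
contact_force: [-9.4, 9.4, 12.2]
opening: 0.0174
grip_force: 25.0
```

```bash
python3 -c "from h import *;lev()"
```

```text
t 32.15 th 0.964 r 0.0886 push 13.2 rad -1.1 yaw 3.649 op 0.0174 z 0.0676 q6 -2.65
```

>>> apply_moves:
  motion: "10 -0.09 -0.206 0 0 0 -0.025;10 0 0 0 0 0 0"

```text
time: 32.4
tool_pos: [0.5129, -0.2391, 0.0677]
tool_rot: [3.138, -0.002, -2.609]
contact_force: [-4.5, 5.4, 7.4]
opening: 0.0172
grip_force: 25.0
```

```bash
python3 -c "from h import *;lev()"
```

```text
t 32.40 th 1.007 r 0.0885 push 6.9 rad -1.6 yaw 3.674 op 0.0172 z 0.0677 q6 -2.68
```

>>> apply_moves:
  motion: "10 -0.09 -0.206 0 0 0 -0.025;10 0 0 0 0 0 0"

```text
time: 32.65
tool_pos: [0.515, -0.2406, 0.0677]
tool_rot: [3.138, -0.001, -2.584]
contact_force: [-5.2, 6.1, 7.8]
opening: 0.0175
grip_force: 25.0
```

```bash
python3 -c "from h import *;lev()"
```

```text
t 32.65 th 1.036 r 0.0885 push 7.8 rad -1.9 yaw 3.699 op 0.0175 z 0.0677 q6 -2.70
```

>>> apply_moves:
  motion: "10 -0.1 -0.202 0 0 0 -0.025;10 0 0 0 0 0 0;10 -0.1 -0.202 0 0 0 -0.025;10 0 0 0 0 0 0"

```text
time: 33.15
tool_pos: [0.5193, -0.2433, 0.0677]
tool_rot: [3.139, -0.001, -2.535]
contact_force: [-3.6, 4.9, 6.1]
opening: 0.0174
grip_force: 25.0
```

```bash
python3 -c "from h import *;lev()"
```

```text
t 33.15 th 1.093 r 0.0883 push 5.6 rad -2.2 yaw 3.749 op 0.0174 z 0.0677 q6 -2.75
```

>>> apply_moves:
  motion: "10 -0.072 -0.165 0 0 0 -0.02;10 0 0 0 0 0 0"

```text
time: 33.4
tool_pos: [0.5209, -0.2443, 0.0677]
tool_rot: [3.139, -0.001, -2.515]
contact_force: [-3.3, 5.2, 6.0]
opening: 0.0175
grip_force: 25.0
```

```bash
python3 -c "from h import *;lev()"
```

```text
t 33.40 th 1.114 r 0.0883 push 5.5 rad -2.7 yaw 3.769 op 0.0175 z 0.0677 q6 -2.77
```

>>> apply_moves:
  motion: "10 -0.036 -0.083 0 0 0 -0.01;10 0 0 0 0 0 0"

```text
time: 33.65
tool_pos: [0.5213, -0.2446, 0.0677]
tool_rot: [3.139, -0.001, -2.505]
contact_force: [-5.8, 6.0, 7.3]
opening: 0.0176
grip_force: 25.0
```

```bash
python3 -c "from h import *;lev()"
```

```text
t 33.65 th 1.121 r 0.0883 push 8.1 rad -2.1 yaw 3.778 op 0.0176 z 0.0677 q6 -2.78
```

>>> apply_moves:
  motion: "10 -0.036 -0.083 0 0 0 -0.01;10 0 0 0 0 0 0"

```text
time: 33.9
tool_pos: [0.5218, -0.2448, 0.0676]
tool_rot: [3.138, -0.001, -2.495]
contact_force: [-6.0, 6.2, 8.0]
opening: 0.0175
grip_force: 25.0
```

```bash
python3 -c "from h import *;lev()"
```

```text
t 33.90 th 1.127 r 0.0882 push 8.3 rad -2.2 yaw 3.789 op 0.0175 z 0.0676 q6 -2.79
```

>>> apply_moves:
  motion: "10 -0.04 -0.08 0 0 0 -0.01;10 0 0 0 0 0 0"

```text
time: 34.15
tool_pos: [0.5222, -0.245, 0.0676]
tool_rot: [3.137, -0.002, -2.485]
contact_force: [-6.1, 7.2, 9.7]
opening: 0.0175
grip_force: 25.0
```

```bash
python3 -c "from h import *;lev()"
```

```text
t 34.15 th 1.132 r 0.0882 push 8.9 rad -3.1 yaw 3.799 op 0.0175 z 0.0676 q6 -2.80
```

>>> apply_moves:
  motion: "10 -0.04 -0.08 0 0 0 -0.01;10 0 0 0 0 0 0;10 0 0 0 0 0 0;10 0 0 0 0 0 0"

```text
time: 34.65
tool_pos: [0.5227, -0.2453, 0.0676]
tool_rot: [3.136, -0.002, -2.475]
contact_force: [-8.4, 6.4, 9.5]
opening: 0.0176
grip_force: 25.0
```

```bash
python3 - <<'E'
from h import *
lev()
for n in ("top","side"):
    p=robot.read_camera(n)
    for t in("ring0","tray","empty_tray"): print(n,t,[(np.round(q["centre"],3).tolist(),round(q["score"],2)) for q in robot.search_frame(t,p)])
lev()
E
```

```text
t 34.65 th 1.138 r 0.0882 push 10.5 rad -1.3 yaw 3.809 op 0.0176 z 0.0676 q6 -2.81
top ring0 []
top tray [([0.625, -0.058, 0.003], 0.73), ([0.67, -0.104, 0.031], 0.72), ([0.664, 0.516, 0.002], 0.58), ([0.574, -0.157, 0.034], 0.36)]
top empty_tray [([0.518, 0.184, 0.005], 0.71), ([0.562, -0.17, 0.065], 0.27)]
side ring0 []
side tray [([0.316, 0.423, 0.006], 0.93), ([0.601, 0.473, 0.019], 0.6), ([0.58, -0.197, 0.031], 0.28)]
side empty_tray [([0.502, 0.173, 0.01], 0.71)]
t 35.05 th 1.138 r 0.0882 push 10.8 rad -1.8 yaw 3.808 op 0.0174 z 0.0676 q6 -2.81
```

```bash
python3 -c "from h import *;print(robot.hand_in())"
```

```text
the job is handed in; nothing more can be done
None
```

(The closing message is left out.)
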